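# Shelve the binder and close the telescoping book rack one hole

## Robot

A 7-joint arm with a two-finger parallel gripper is mounted at the origin on the work surface. World frame = base frame: x ahead of the robot, y to its left, z up, the work surface at z = 0. Lengths are in mm, angles in degrees, forces in N, time in s.
With the tool pointing down it reaches from about 375 to 925 mm from the base axis. Payload 3.1 kg.
Tool frame: the origin (TCP) lies between the finger pads; the fingertips stand 8 mm ahead of it and the grasp point (between the pads) lies 11 mm behind it; x points along the fingers, y is the direction in which the jaws open and shut, and the axes are right-handed (so a half turn about x gives the same grasp; the last joint's range is limited). The gripper opens to 85 mm and grips with 20 to 120 N. Pads are 22 mm wide; open, the fingers measure 114 mm over their backs; the gripper's body (76 mm by 85 mm) begins 54 mm behind the grasp point. The pads swing forward as they close: fully open they stand 13 mm farther back than shut.
Start: joints at [61.891, 21.939, 2.515, 91.553, -1.026, 66.532, -2.859], TCP at [248.824, -600.491, 239.269] pointing down, gripper open.
Joint ranges: [-149.38, 149.38], [-23.57, 123.04], [-84.95, 90], [0, 143.3], [-89.99, 269.99], [3.08, 112.72], [-163.45, 163.45]. Speed limits (degrees/s): [159.86, 159.86, 180, 180, 180, 180, 180].

## Interface

Orientations are given as a 3x3 rotation matrix whose columns are the frame's x, y, z axes.
In Python, from cell import * gives the robot as it stands. The module is installed in compiled form; this text tells all that it offers.
- The arm moves only by the tool servo_tool, never from a script. Its argument "deltas" is text: rows parted by semicolons, each of 4 numbers parted by spaces: the shift along the tool's x, y, z scaled (see below), then the turn about the tool's x scaled (see below). In form: dx dy dz yaw; .... A call has 1 to 12 rows; each row shifts and turns the commanded pose from where the row before left it, along the tool's axes as they then stand; what a row does not reach is not made up. The controller multiplies each number of a shift by 500 mm and each number of a turn by pi rad. A row lasts 1/12 s, in which the tool goes at most 41.7 mm and 7.16 degrees, less where a joint would pass 70% of its speed; a pose out of reach is approached as far as the arm can. A call with a number of a shift or a turn outside -1 to 1 is refused whole. A call with a gripper value outside its range is refused whole. "gripper" is the opening, from -1 (shut) to 1 (fully open), so that 0 is half open, set as the call begins (left out, the last holds). The fingers move at their own pace and stop on an object; "force" is the grip in N (left out, the last holds). Time passes only in rows, so rows that do not move let the fingers close. It gives the time, the measured TCP pose, the force and the opening at its end, in the units of the state.
- state(): the state, without advancing time (a new reading comes with each control period).
- capture(name): name is "scene" or "top" or "wrist"; returns the picture (400x640x3 uint8, red, green, blue); there is no depth.
- camera_info(name): a dict with "fovy" (degrees; the focal length in pixels is half the picture's height over the tangent of half this angle, whatever the lens; pixels are square), "cx", "cy" (the principal point, pixels), "k1" (the pictures are not rectified: a ray, as slopes to the right and down, at radius r is drawn at 1 + k1 r^2 times it, then the intrinsics apply), "pose" (4x4, takes a point from camera to world coordinates). Camera axes: x right, y down, z forward; pixel columns grow to the right and rows downward; lengths in mm; the calibration is good to about 2 mm. A picture is of the moment at which its call begins: read the wrist's pose just before it. camera_info takes no time and is no camera call; for the wrist camera it gives the pose at the moment of the call.
- close_job(): hands the job in, once; it reports no verdict.
The state is a dict: "time_s": time; "joints": joint angles; "dq": joint speeds; "joint_efforts": joint torques, N m; "position": TCP position; "eef_rot": TCP orientation; "ft_force": force on the tool from outside, world axes, zero at the start; "moment": the same for the moment, N m; "finger_gap": finger opening in mm.
Only numpy, scipy, OpenCV 4.12 (cv2) and the standard library are available. Lean on these libraries where they do the work, as an engineer would, in place of code of your own. Each camera call takes 0.05 s, during which the arm holds its last target.

## Task

Stand the small ring binder upright on the rack's tube between its two end plates, about centred across the tube, setting it down gently. Let go of it, then press the rack's sprung button and slide the sleeve in to the next hole, where the button must pop fully out again, so that the plates hold the binder. Leave everything else on the desk where it is.

Things in the scene. Friction and masses are not known exactly. Their poses are not given: they have to be found in the camera images.
- binder_center (a point): Centre of the small grey ring binder (loose, 0.25 to 0.5 kg, a closed hard block): 110 mm deep along its x, 40 mm thick along its y (the two covers, the way to grip it), 140 mm tall along its z; it starts standing upright on the desk, so this point is 70 mm above its foot. The spine is its -x side.
- rack: The expandable book rack, fixed to the desk: a flat aluminium tube with a row of holes in its top, lying along the rack's y, with a fixed steel end plate (110 mm wide along x, 80 mm tall) at its +y end and the grey sleeve telescoped over its -y end. Origin on the desk; x across the tube, z up. The tube is 70 mm wide and its top, on which the binder stands, is 20 mm above the desk. The inner face of the fixed plate is at y = +100 mm.
- rack_seat (a point): Point on top of the rack's tube (20 mm above the desk), axes as the rack's, midway between the two end plates as the rack starts (85 mm apart, so each inner face is 42.5 mm away along y).
- sleeve (a joint): How far the sleeve is pushed in over the tube, m: 0 as it starts, caught in the first hole; 0.040 in the next hole (plates 45 mm apart), 0.080 in the one after. It slides towards the rack's +y with about 2 to 3 N once the button is in, and stays where it is left. In a hole it has about 2 mm of play either way. When it reaches a hole with the button let go, the catch springs in by itself and stops the sleeve there.
- sleeve_plate (a point): Middle of the top edge of the sliding steel end plate (110 mm wide, 80 mm tall, 6 mm thick), on its inner face, which looks to the rack's +y. The plate is the sleeve's +y end. Axes as the rack's.
- sleeve_end (a point): Middle of the upper edge of the sleeve's closed end (black cap, 88 mm wide, top 31 mm above the desk), the face to push on, which looks to the rack's -y; 170 mm from the sliding plate's inner face. The sleeve between is 82 mm wide and 30 mm tall. Axes as the rack's.
- button (a joint): How far the button is pressed, m: 0 fully out (catch in a hole), 0.008 fully in. The sleeve is free from about 0.0055. It takes about 2 N to start, 5.4 N fully in. With the sleeve between holes and the button let go it stays at about 0.005.
- button_top (a point): Centre of the flat pressing face of the black oblong button on top of the sleeve, 42 mm above the desk when out; it travels straight down and moves with the sleeve, about 123 mm behind the sliding plate's inner face. The flat face is 40 mm wide (rack x) and 30 mm long (rack y); along its +y edge stands a lip 6 mm thick and 9 mm high against which a fingertip pressing the button can push. Axes as the rack's.
- mug: Bystander, to be left alone: white mug, 80 mm across, 90 mm tall; origin under its centre.
- tape_dispenser: Bystander, to be left alone: grey tape dispenser, 85 x 50 mm, 75 mm tall; origin under its centre.
- stapler: Bystander, to be left alone: steel and black stapler, 150 x 38 mm, 45 mm tall; origin under its centre.
- water_bottle: Bystander, to be left alone: clear water bottle, 62 mm across, 190 mm tall; origin under its centre.
- mouse: Bystander, to be left alone: round white mouse, 68 mm across, 36 mm tall; origin under its centre.
There are look-alikes about, which are no part of the job. What is shaped like the part that bears binder_center but blue, purple or red is not meant.

How it is judged:
By the outcome, as a careful person would: the job done as asked, in the order asked, and still so for the second after the job is handed in, with the robot touching nothing.
It also fails if it takes over 67 s, if anything falls off the work surface, if the arm or the gripper's body presses on something with over 40 N, if the wrist force passes 120 N, or if a joint passes its speed limit or range.

## Working session

There is one attempt and no reset: what is moved stays moved. The work goes in short steps, Python scripts to look and compute and a tool call to move; the robot and the scene stay as the last step left them, time stands still between calls to the robot, and variables do not carry over. Pictures are saved under pics/ and viewed, and the job is handed in when it is done.

Besides the shell and the picture viewer there is one more tool, called after "Emit:" in YAML: its name, and indented under it one key for each argument. servo_tool: Moves the arm, as the interface text tells. Its arguments: {"type":"object","properties":{"deltas":{"type":"string"},"gripper":{"type":"number"},"force":{"type":"number"}},"required":["deltas"]}

```bash
mkdir -p pics; python3 - <<'E'
from cell import *
import cv2,numpy as np
s=state();print(s)
for n in ["scene","top","wrist"]:
    print(n,camera_info(n))
    cv2.imwrite(f"pics/{n}0.png",cv2.cvtColor(capture(n),cv2.COLOR_RGB2BGR))
E
```

```text
{'time_s': 0.0, 'joints': array([61.89045587, 21.9935033 ,  2.51226387, 91.65017408, -1.0247561 ,
       66.53322123, -2.85898665]), 'dq': array([-0.07138799, -0.06373374,  0.00834598, -0.07164017, -0.16130623,
       -0.02462376, -0.01407688]), 'joint_efforts': array([-2.46591168e-05, -4.33465433e+01,  1.02487218e+00, -2.49510652e+01,
        1.05551761e-02,  1.12221338e-02, -7.11658060e-06]), 'position': array([ 248.42970225, -599.63285226,  237.86103708]), 'eef_rot': array([[-1.18134559e-03,  3.82847351e-01, -9.23810863e-01],
       [ 2.42215770e-03, -9.23807702e-01, -3.82849138e-01],
       [-9.99996369e-01, -2.68989274e-03,  1.64019496e-04]]), 'ft_force': array([-0.22240531, -0.2671009 , -0.32812127]), 'moment': array([ 0.01698539, -0.03220987, -0.04888514]), 'finger_gap': 85.00968998428502}
scene {'fovy': 56.49957184046106, 'cx': 322.2264072218154, 'cy': 199.87082439160724, 'k1': -0.08618092621999601, 'pose': array([[ 8.60587893e-01,  4.27747144e-01, -2.76443230e-01,
         8.04583822e+02],
       [ 5.09244001e-01, -7.30887167e-01,  4.54394647e-01,
        -5.00149549e+02],
 
[... 395 characters left out ...]
-01,  3.85151831e-02, -1.34863542e-02,
         3.42786980e+01],
       [ 4.84583190e-03, -2.16162644e-01, -9.76345343e-01,
         1.34885303e+03],
       [ 0.00000000e+00,  0.00000000e+00,  0.00000000e+00,
         1.00000000e+00]])}
wrist {'fovy': 69.07707666111884, 'cx': 319.10561975472547, 'cy': 201.44706918425857, 'k1': -0.04235083629540155, 'pose': array([[ 3.82107093e-01, -8.81427710e-01, -2.77631702e-01,
         3.19480409e+02],
       [-9.24114293e-01, -3.65310457e-01, -1.12076060e-01,
        -5.70745223e+02],
       [-2.63481929e-03,  2.99388482e-01, -9.54127662e-01,
         3.73515516e+02],
       [ 0.00000000e+00,  0.00000000e+00,  0.00000000e+00,
         1.00000000e+00]])}
```

View pics/scene0.png

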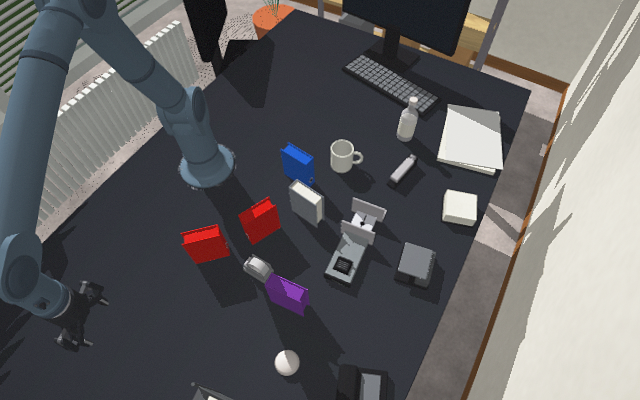

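View pics/top0.png

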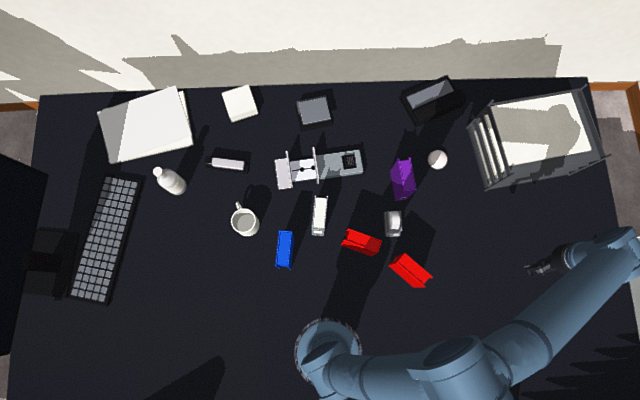

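View pics/wrist0.png

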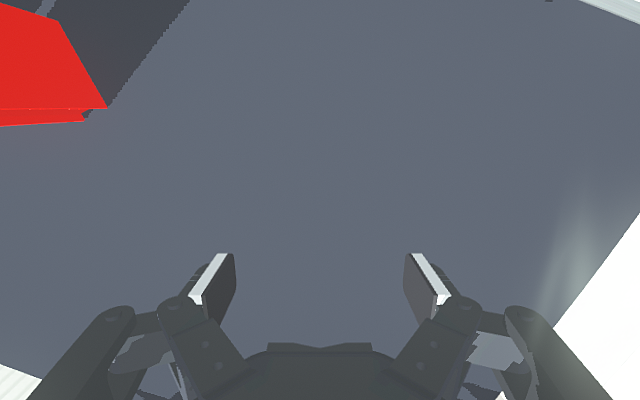

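```bash
cat > h.py <<'E'
from cell import *
import cv2,numpy as np
def ray(name_or_ci,px):
    ci=camera_info(name_or_ci) if isinstance(name_or_ci,str) else name_or_ci
    f=200/np.tan(np.radians(ci['fovy']/2))
    d=np.array([(px[0]-ci['cx'])/f,(px[1]-ci['cy'])/f]); u=d.copy()
    for _ in range(30): u=d/(1+ci['k1']*(u@u))
    P=ci['pose'];return P[:3,3],P[:3,:3]@np.array([u[0],u[1],1])
def onz(n,px,z):
    o,d=ray(n,px);return o+d*(z-o[2])/d[2]
def proj(n,p):
    ci=camera_info(n) if isinstance(n,str) else n
    f=200/np.tan(np.radians(ci['fovy']/2));P=ci['pose']
    c=P[:3,:3].T@(np.array(p)-P[:3,3]);u=c[:2]/c[2];u=u*(1+ci['k1']*(u@u))
    return u*f+[ci['cx'],ci['cy']]
E
python3 - <<'E'
from h import *
t=cv2.imread("pics/top0.png");s=cv2.imread("pics/scene0.png")
cv2.imwrite("pics/tcrop.png",cv2.resize(t[135:245,265:375],None,fx=5,fy=5,interpolation=cv2.INTER_CUBIC))
cv2.imwrite("pics/scrop.png",cv2.resize(s[170:290,270:400],None,fx=5,fy=5,interpolation=cv2.INTER_CUBIC))
print(onz("top",(319,215),140),onz("top",(349,161),42),onz("scene",(344,266),42))
E
```

```text
[425.02139526  11.30705406 140.        ] [ 627.40345885 -101.82569844   42.        ] [ 638.26283888 -106.8753034    42.        ]
```

View pics/tcrop.png

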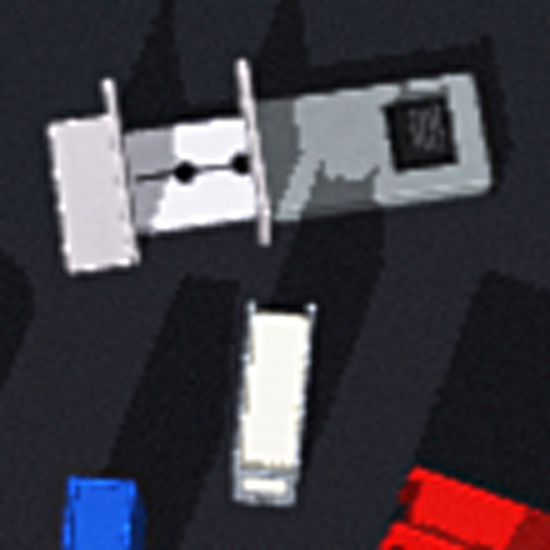

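View pics/scrop.png

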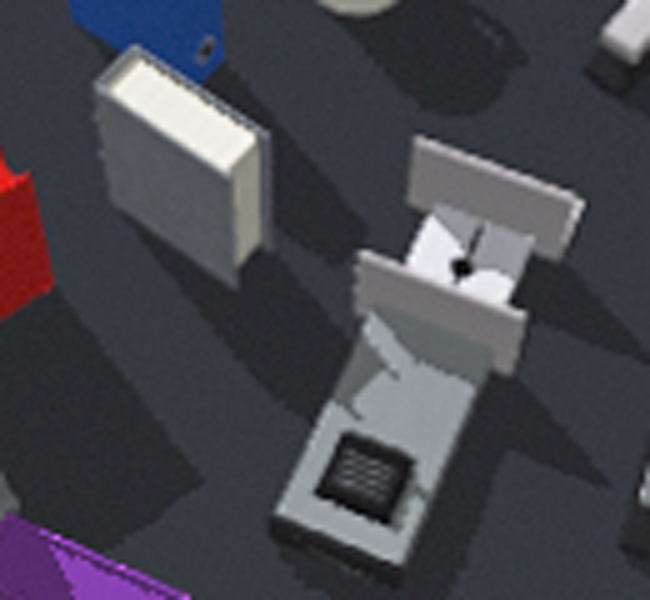

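The task needs the grey binder. Look-alikes in the top picture are blue (285,250), red (361,242), red (411,270) and purple (403,178). The grey one is at (319,215), and both crops confirm it: grey covers and a cream page block. The rack's fixed plate is at about (285,168), the sliding plate at (316,165) and the black button at (349,161).

```bash
python3 - <<'E'
from h import *
T=lambda u,v,z:onz("top",(265+u/5,135+v/5),z)
S=lambda u,v,z:onz("scene",(270+u/5,170+v/5),z)
b=[T(247,305,140),T(315,308,140),T(295,503,140),T(232,500,140)]
for p in b: print("bT",p.round(1))
print("c",np.mean(b,0))
b=[S(95,85,140),S(135,45,140),S(270,130,140),S(237,170,140)]
for p in b: print("bS",p.round(1))
print("c",np.mean(b,0))
for n,(u,v,z) in dict(end1=(475,75,30),end2=(492,190,30),pl1=(240,60,80),pl2=(262,243,80),fx1=(107,80,80),fx2=(135,262,80),fxo1=(48,125,80),fxo2=(70,272,80),but=(420,135,42)).items(): print(n,T(u,v,z).round(1))
for n,(u,v,z) in dict(end1=(275,517,30),end2=(403,567,30),pl1=(358,252,80),pl2=(527,318,80),fx1=(413,137,80),fx2=(583,203,80),but=(368,470,42)).items(): print("S",n,S(u,v,z).round(1))
E
```

```text
bT [485.8  23.1 140. ]
bT [482.2 -19.2 140. ]
bT [360.5  -1.3 140. ]
bT [363.9  37.1 140. ]
c [423.09959003   9.93913136 140.        ]
bS [382.8  -2.6 140. ]
bS [387.8  35.2 140. ]
bS [492.5  23.4 140. ]
bS [489.9 -11.  140. ]
c [438.24792678  11.24875444 140.        ]
end1 [ 670.1 -144.    30. ]
end2 [ 586.  -150.3   30. ]
pl1 [669.3  20.6  80. ]
pl2 [541.2  11.   80. ]
fx1 [658.6 110.6  80. ]
fx2 [531.6  95.1  80. ]
fxo1 [628.4 150.8  80. ]
fxo2 [526.5 138.1  80. ]
but [ 623.8 -101.6   42. ]
S end1 [ 598.7 -151.9   30. ]
S end2 [ 679.8 -140.6   30. ]
S pl1 [565.3   6.7  80. ]
S pl2 [675.9  18.5  80. ]
S fx1 [554.8  98.3  80. ]
S fx2 [670.5 109.   80. ]
S but [ 634.1 -101.9   42. ]
```

Emit:
servo_tool:
  deltas: "0 0 0 0.0326; 0 0 0 0.0326; 0 0 0 0.0326; 0 0 0 0.0326; 0 0 0 0.0326; -0.0069 -0.0673 -0.0202 0; -0.0069 -0.0673 -0.0202 0; -0.0069 -0.0673 -0.0202 0; -0.0069 -0.0673 -0.0202 0; -0.0069 -0.0673 -0.0202 0; -0.0069 -0.0673 -0.0202 0; -0.0069 -0.0673 -0.0202 0"
  gripper: 1

```text
time_s: 1.15
position: [347.2, -373.2, 263.3]
eef_rot: [[-0.0, -0.119, -0.993], [0.0, -0.993, 0.119], [-1.0, -0.0, 0.0]]
ft_force: [1.3, -0.2, 0.1]
finger_gap: 85.5
```

Emit:
servo_tool:
  deltas: "-0.0069 -0.0673 -0.0202 0; -0.0069 -0.0673 -0.0202 0; -0.0069 -0.0673 -0.0202 0; -0.0069 -0.0673 -0.0202 0; -0.0069 -0.0673 -0.0202 0; -0.0069 -0.0673 -0.0202 0; -0.0069 -0.0673 -0.0202 0; -0.0069 -0.0673 -0.0202 0; -0.0069 -0.0673 -0.0202 0; -0.0069 -0.0673 -0.0202 0; -0.0069 -0.0673 -0.0202 0; 0 0 0 0"

```text
time_s: 2.15
position: [503.6, -11.2, 302.4]
eef_rot: [[0.004, -0.106, -0.994], [0.005, -0.994, 0.106], [-1.0, -0.005, -0.003]]
ft_force: [0.1, 0.6, 0.3]
finger_gap: 85.1
```

```bash
python3 - <<'E'
from h import *
import pickle
s=state();print(s['time_s'],s['position'],s['eef_rot'][:,1],s['dq'].round(1))
ci=camera_info("wrist");I=capture("wrist")
pickle.dump(ci,open("w1.pkl","wb"));cv2.imwrite("pics/w1.png",I[...,::-1])
E
```

```text
2.15 [503.62815469 -11.21308176 302.44339611] [-0.10619385 -0.99433027 -0.0054938 ] [ 2.3 -1.1  4.7  2.1  2.8  1.6  4.6]
```

View pics/w1.png

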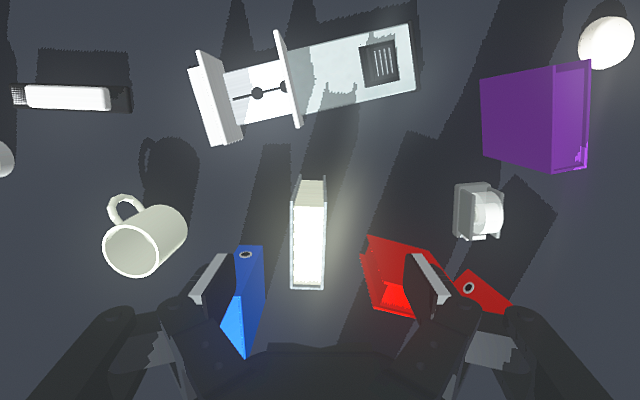

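```bash
python3 - <<'E'
from h import *
t=cv2.imread("pics/w1.png")
cv2.imwrite("pics/w1r.png",cv2.resize(t[15:150,180:430],None,fx=3.2,fy=3.2,interpolation=cv2.INTER_CUBIC))
cv2.imwrite("pics/w1b.png",cv2.resize(t[170:300,270:350],None,fx=4,fy=4,interpolation=cv2.INTER_CUBIC))
E
```

```text
(no output)
```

View pics/w1r.png

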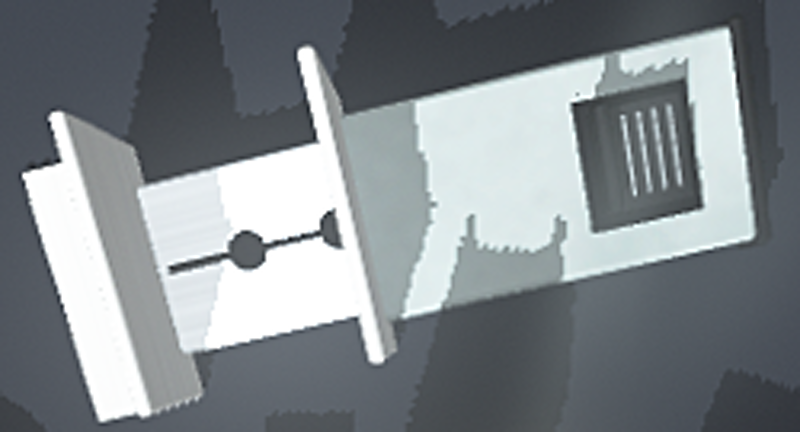

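View pics/w1b.png

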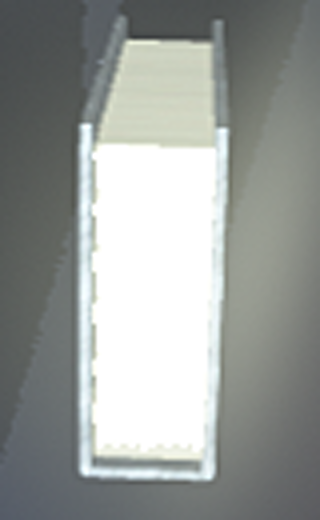

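```bash
python3 - <<'E'
from h import *
import pickle
ci=pickle.load(open("w1.pkl","rb"))
B=lambda u,v,z:onz(ci,(270+u/4,170+v/4),z)
R=lambda u,v,z:onz(ci,(180+u/3.2,15+v/3.2),z)
b=np.array([B(80,125,140),B(228,128,140),B(214,478,140),B(80,476,140)])
print(b.round(1),b.mean(0).round(1))
d=b[0]+b[1]-b[2]-b[3];print("x ang",np.degrees(np.arctan2(d[1],d[0])), [np.linalg.norm(b[i]-b[(i+1)%4]).round(1) for i in range(4)])
for n,(u,v,z) in dict(slU1=(350,114,30),slU2=(728,28,30),slL1=(400,318,30),slL2=(752,238,30),tU1=(140,185,20),tU2=(315,143,20),tL1=(190,352,20),tL2=(358,315,20),pl1=(300,50,80),pl2=(368,361,80),fx1=(58,113,80),fx2=(148,415,80),hole=(247,250,20),
  bA=(572,103,42),bB=(687,80,42),bC=(704,208,42),bD=(594,232,42),cap1=(738,22,31),cap2=(760,240,31)).items(): print(n,R(u,v,z).round(1))
E
```

```text
[[491.   22.6 140. ]
 [486.  -16.9 140. ]
 [377.8  -1.9 140. ]
 [382.5  37.7 140. ]] [434.3  10.4 140. ]
x ang -7.882237835424976 [np.float64(39.8), np.float64(109.3), np.float64(39.9), np.float64(109.5)]
slU1 [658.8  12.   30. ]
slU2 [ 674.3 -139.7   30. ]
slL1 [578.1   1.5  30. ]
slL2 [ 594.8 -147.2   30. ]
tU1 [643.9 104.1  20. ]
tU2 [651.4  28.6  20. ]
tL1 [574.   95.4  20. ]
tL2 [581.3  20.   20. ]
pl1 [671.3  22.6  80. ]
pl2 [564.1  12.7  80. ]
fx1 [661.7 110.9  80. ]
fx2 [553.5  99.2  80. ]
hole [613.   63.5  20. ]
bA [651.1 -74.9  42. ]
bB [ 654.8 -119.7   42. ]
bC [ 607.6 -124.5   42. ]
bD [603.  -80.3  42. ]
cap1 [ 675.9 -143.4   31. ]
cap2 [ 593.7 -150.2   31. ]
```

```bash
python3 - <<'E'
from h import *
t=cv2.imread("pics/w1.png")
cv2.imwrite("pics/w1z.png",cv2.resize(t[40:150,182:300],None,fx=5,fy=5,interpolation=cv2.INTER_NEAREST))
cv2.imwrite("pics/w1y.png",cv2.resize(t[15:110,350:430],None,fx=6,fy=6,interpolation=cv2.INTER_NEAREST))
E
```

```text
(no output)
```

View pics/w1z.png

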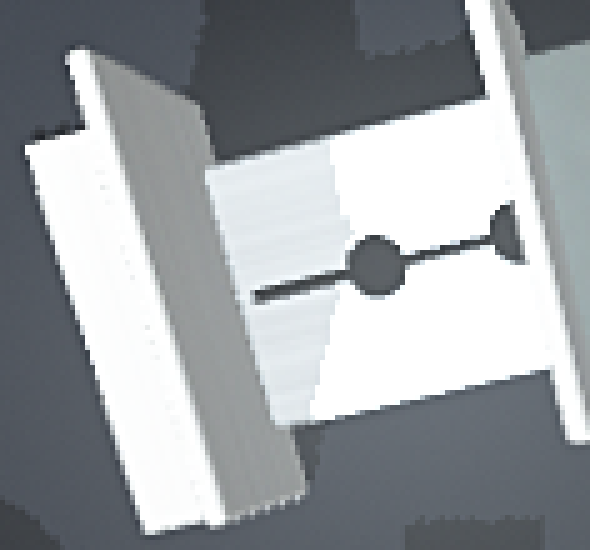

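View pics/w1y.png

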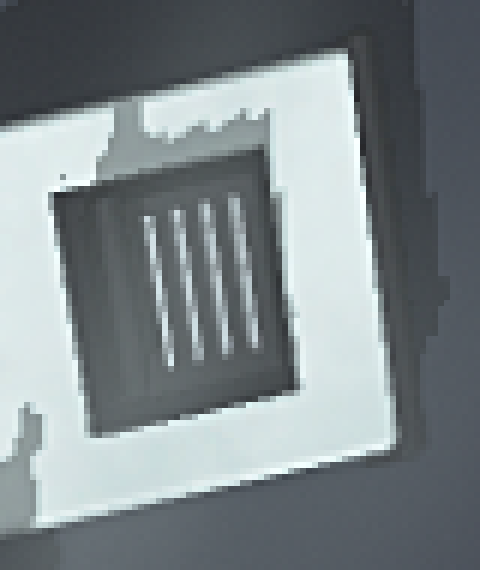

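```bash
python3 - <<'E'
from h import *
import pickle
ci=pickle.load(open("w1.pkl","rb"))
Z=lambda u,v,z:onz(ci,(182+u/5,40+v/5),z)[:2]
Y=lambda u,v,z:onz(ci,(350+u/6,15+v/6),z)[:2]
y=np.array([-.101,.995]);x=np.array([.995,.101])
def m(n,a,b): print(n,a.round(1),b.round(1),"mid",((a+b)/2).round(1),"xy",((a+b)/2@x).round(1),((a+b)/2@y).round(1),"ang",np.degrees(np.arctan2((a-b)[1],(a-b)[0])).round(2), np.linalg.norm(a-b).round(1))
m("fix",Z(90,50,80),Z(225,523,80))
m("fixtube",Z(207,168,20),Z(275,427,20))
m("slide",Z(468,5,80),Z(570,440,80))
m("butR",Y(264,148,42),Y(299,388,42))
m("sleeveend",Y(350,50,30),Y(395,445,30))
m("butL",Y(50,190,51),Y(92,437,51))
print(Z(377,266,20)@x,Z(377,266,20)@y, Z(520,232,20)@y)
E
```

```text
fix [661.7 108.7] [553.5  98.3] mid [607.6 103.5] xy 615.0 41.6 ang 5.5 108.8
fixtube [642.9 104.8] [573.9  98.8] mid [608.4 101.8] xy 615.6 39.8 ang 4.92 69.3
slide [660.6  22.1] [563.8  11.5] mid [612.2  16.8] xy 610.8 -45.1 ang 6.2 97.4
butR [ 655.3 -118.9] [ 608.  -124.3] mid [ 631.7 -121.6] xy 616.2 -184.8 ang 6.59 47.6
sleeveend [ 674.7 -140.7] [ 595.  -148.3] mid [ 634.8 -144.5] xy 617.1 -207.9 ang 5.42 80.1
butL [650.1 -73.2] [602.1 -78.5] mid [626.1 -75.9] xy 615.3 -138.7 ang 6.28 48.3
616.2039481033347 0.9843236552827306 -39.22478372779546
```

```bash
python3 - <<'E'
from h import *
import pickle
ci=pickle.load(open("w1.pkl","rb"))
for p in [(263,247),(234,247),(247,358),(370,235),(362,240)]: print(p,onz(ci,p,140).round(0),onz(ci,p,0).round(0))
t=lambda p:onz("top",p,140).round(0)
for p in [(278,231),(292,233),(290,269),(277,266),(348,229),(341,246),(383,238)]: print(p,t(p))
s=state();print(s['position'],s['eef_rot'][:,1],s['dq'].round(1))
E
```

```text
(263, 247) [440.  61. 140.] [375.  98.   0.]
(234, 247) [444.  94. 140.] [380. 147.  -0.]
(247, 358) [283. 109. 140.] [144. 170.   0.]
(370, 235) [443. -61. 140.] [378. -80.   0.]
(362, 240) [437. -51. 140.] [371. -66.   0.]
(278, 231) [380. 139. 140.]
(292, 233) [372.  96. 140.]
(290, 269) [264. 105. 140.]
(277, 266) [274. 144. 140.]
(348, 229) [378. -76. 140.]
(341, 246) [327. -52. 140.]
(383, 238) [ 346. -181.  140.]
[502.43088863 -15.29969523 301.83026627] [-0.1095609  -0.99397771 -0.00217256] [ 2.3 -0.5  4.9  1.9  2.3  0.8  1.1]
```

Emit:
servo_tool:
  deltas: "0 0 0 0.006; 0.045 -0.0107 0.035 0; 0.045 -0.0107 0.035 0; 0.045 -0.0107 0.035 0; 0.045 -0.0107 0.035 0; 0 0 0 0; 0 0 0 0; 0 0 0 0; 0 0 0 0"

```text
time_s: 2.95
position: [437.3, 9.1, 213.2]
eef_rot: [[0.004, -0.14, -0.99], [0.0, -0.99, 0.14], [-1.0, -0.001, -0.004]]
ft_force: [0.2, 0.5, 0.7]
finger_gap: 85.3
```

```bash
python3 - <<'E'
from h import *
import pickle
s=state();print(s['time_s'],s['position'],s['eef_rot'][:,1],s['dq'].round(1))
ci=camera_info("wrist");I=capture("wrist")
pickle.dump(ci,open("w2.pkl","wb"));cv2.imwrite("pics/w2.png",I[...,::-1])
E
```

```text
2.95 [437.34819275   9.09074747 213.21952996] [-1.40059984e-01 -9.90142817e-01 -6.34254533e-04] [-0.1  0.1 -0.3 -0.5 -0.2  0.2 -0. ]
```

View pics/w2.png

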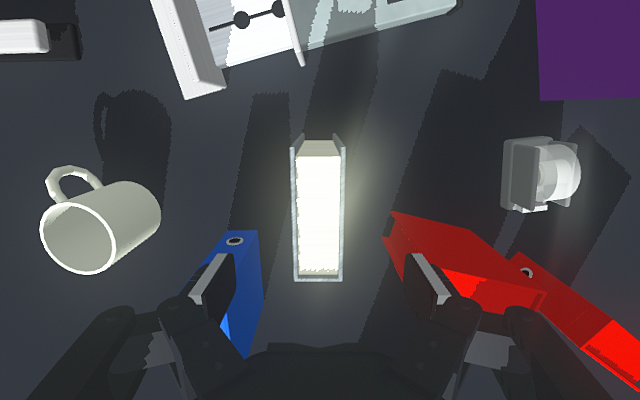

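```bash
python3 - <<'E'
from h import *
import pickle
ci=pickle.load(open("w2.pkl","rb"))
b=np.array([onz(ci,p,140) for p in [(290.5,152),(346,152),(342,281.5),(294.5,281.5)]])
print(b.round(1),b.mean(0)); d=b[0]+b[1]-b[2]-b[3];print(np.degrees(np.arctan2(d[1],d[0])))
E
```

```text
[[488.3  22.7 140. ]
 [482.7 -16.7 140. ]
 [377.5  -1.4 140. ]
 [383.   37.5 140. ]] [432.89513106  10.53750834 140.        ]
-8.150010294505936
```

Emit:
servo_tool:
  deltas: "0.03 -0.0018 0.008 0; 0.05 0 0 0; 0.05 0 0 0; 0.05 0 0 0; 0.048 0 0 0; 0 0 0 0; 0 0 0 0; 0 0 0 0"

```text
time_s: 3.67
position: [433.2, 11.5, 98.9]
eef_rot: [[0.003, -0.138, -0.99], [0.0, -0.99, 0.138], [-1.0, -0.001, -0.003]]
ft_force: [0.5, -0.1, 0.5]
finger_gap: 85.6
```

Emit:
servo_tool:
  deltas: "0 0 0 0; 0 0 0 0; 0 0 0 0; 0 0 0 0; 0 0 0 0; 0 0 0 0; 0 0 0 0; 0 0 0 0"
  gripper: -1
  force: 40

```text
time_s: 4.33
position: [432.1, 11.4, 98.4]
eef_rot: [[0.002, -0.138, -0.99], [-0.0, -0.99, 0.138], [-1.0, 0.0, -0.002]]
ft_force: [-1.4, -0.9, 6.6]
finger_gap: 39.6
```

Emit:
servo_tool:
  deltas: "-0.01 0 0 0; -0.03 0 0 0; -0.045 0 0 0; -0.045 0 0 0; -0.045 0 0 0; -0.04 0 0 0; -0.02 0 0 0; 0 0 0 0; 0 0 0 0; 0 0 0 0"

```text
time_s: 5.17
position: [429.6, 11.4, 213.2]
eef_rot: [[-0.004, -0.138, -0.99], [0.0, -0.99, 0.138], [-1.0, 0.0, 0.003]]
ft_force: [-0.7, -1.1, -2.6]
finger_gap: 39.6
```

```bash
python3 - <<'E'
from h import *
import pickle
s=state();print(s['time_s'],s['position'],s['eef_rot'],s['ft_force'],s['finger_gap'])
ci=camera_info("wrist");I=capture("wrist")
pickle.dump(ci,open("w3.pkl","wb"));cv2.imwrite("pics/w3.png",I[...,::-1])
E
```

```text
5.1667 [429.62015853  11.40043229 213.16252778] [[-3.52138482e-03 -1.37696577e-01 -9.90468199e-01]
 [ 3.64600774e-05 -9.90474357e-01  1.37697304e-01]
 [-9.99993799e-01  4.48772648e-04  3.49286179e-03]] [-0.68656776 -1.11229868 -2.60730851] 39.627119570867606
```

View pics/w3.png

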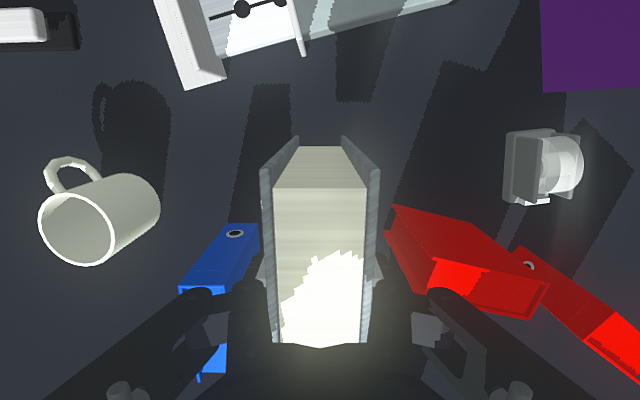

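Emit:
servo_tool:
  deltas: "0 0 0 -0.019; 0 0 0 -0.019; 0 0 0 -0.019; 0 0 0 -0.019; 0 -0.0136 -0.0532 0; 0 -0.0136 -0.0532 0; 0 -0.0136 -0.0532 0; 0 -0.0136 -0.0532 0; 0 -0.0136 -0.0532 0; 0 -0.0136 -0.0532 0; 0 -0.0136 -0.0532 0; 0 0 0 0"

```text
time_s: 6.22
position: [615.3, 80.3, 212.5]
eef_rot: [[0.001, 0.102, -0.995], [0.004, -0.995, -0.102], [-1.0, -0.004, -0.002]]
ft_force: [0.2, 0.1, -3.0]
finger_gap: 39.4
```

Emit:
servo_tool:
  deltas: "0 0 0 0; 0 0 0 0; 0 0 0 0; 0 0 0 0; 0 0 0 0"

```text
time_s: 6.63
position: [610.8, 77.0, 214.8]
eef_rot: [[-0.0, 0.1, -0.995], [-0.001, -0.995, -0.1], [-1.0, 0.001, 0.001]]
ft_force: [0.6, 0.5, -2.1]
finger_gap: 39.4
```

```bash
python3 - <<'E'
from h import *
import pickle
s=state();print(s['time_s'],s['position'],s['eef_rot'],s['ft_force'],s['finger_gap'],np.degrees(np.arctan2(*s['eef_rot'][[1,0],1])))
for n in ["wrist","scene","top"]:
    ci=camera_info(n);I=capture(n)
    pickle.dump(ci,open(f"{n}4.pkl","wb"));cv2.imwrite(f"pics/{n}4.png",I[...,::-1])
s=cv2.imread("pics/scene4.png");cv2.imwrite("pics/s4c.png",cv2.resize(s[150:290,270:420],None,fx=5,fy=4,interpolation=cv2.INTER_CUBIC))
E
```

```text
6.6333 [610.84177698  76.96360288 214.83030404] [[-4.44562032e-04  9.99771744e-02 -9.94989632e-01]
 [-7.22607772e-04 -9.94989502e-01 -9.99768385e-02]
 [-9.99999640e-01  6.74541335e-04  5.14578838e-04]] [ 0.62649072  0.54192382 -2.1306095 ] 39.357305173656535 -84.2621426102721
```

View pics/wrist4.png

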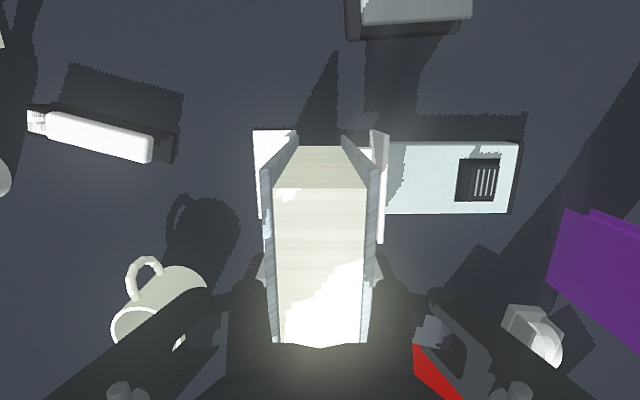

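View pics/s4c.png

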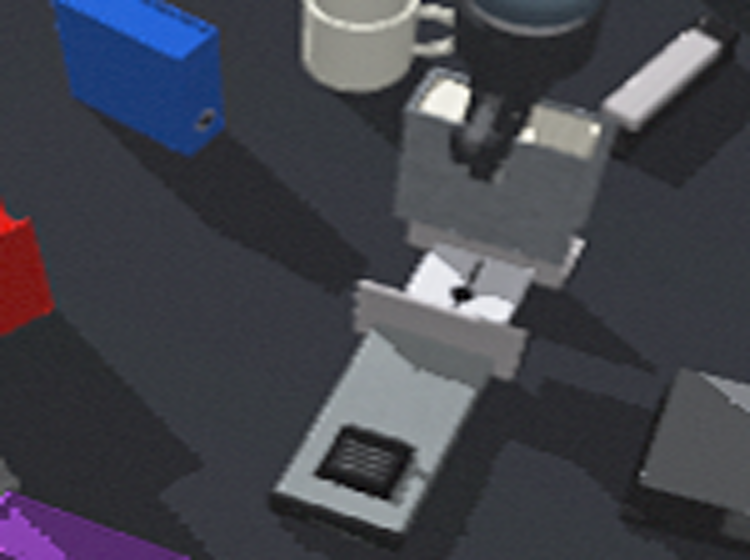

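```bash
python3 - <<'E'
from h import *
t=cv2.imread("pics/wrist4.png")
cv2.imwrite("pics/w4z.png",cv2.resize(t[110:260,240:410],None,fx=4.6,fy=4,interpolation=cv2.INTER_NEAREST))
E
```

```text
(no output)
```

View pics/w4z.png

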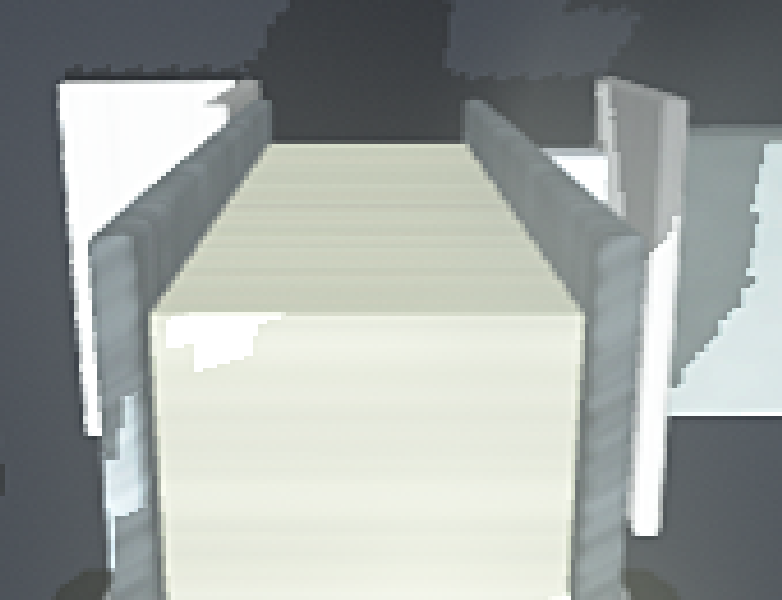

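```bash
python3 - <<'E'
from h import *
import pickle
ci=pickle.load(open("wrist4.pkl","rb"))
y=np.array([-.101,.995]);x=np.array([.995,.101])
Q=lambda u,v,z:onz(ci,(240+u/4.6,110+v/4),z)[:2]
for n,a in dict(fix=Q(237,83,80),sl1=Q(661,93,80),sl2=Q(632,535,80),bfL=Q(270,100,116.5),bfR=Q(466,100,116.5),btL=Q(92,240,256.5),btR=Q(640,240,256.5)).items(): print(n,a.round(1),(a@x).round(1),(a@y).round(1))
for n in ["scene","top"]:
    pass
E
```

```text
fix [667.2 107.8] 674.7 39.8
sl1 [673.4  24. ] 672.4 -44.1
sl2 [563.4  12.2] 561.8 -44.8
bfL [667.2  98.8] 673.8 30.9
bfR [670.5  65.3] 673.7 -2.7
btL [666.7 102.1] 673.7 34.3
btR [670.6  63.2] 673.6 -4.8
```

Emit:
servo_tool:
  deltas: "0.02 0 0.003 0; 0.035 0 0 0; 0.035 0 0 0; 0.035 0 0 0; 0.03 0 0 0; 0.015 0 0 0; 0.01 0 0 0; 0 0 0 0; 0 0 0 0"

```text
time_s: 7.53
position: [610.5, 77.6, 125.3]
eef_rot: [[0.001, 0.1, -0.995], [0.0, -0.995, -0.1], [-1.0, -0.0, -0.001]]
ft_force: [-0.0, -0.4, -2.1]
finger_gap: 40.0
```

```bash
python3 - <<'E'
from h import *
s=state();print(s['time_s'],s['position'],s['ft_force'],s['finger_gap'],np.degrees(np.arctan2(*s['eef_rot'][[1,0],1])))
E
```

```text
7.5333 [610.51905676  77.58301336 125.25911868] [-0.04756874 -0.37666527 -2.12180078] 39.9571545731391 -84.23255960108692
```

Emit:
servo_tool:
  deltas: "0.003 0 0 0; 0.003 0 0 0; 0.002 0 0 0; 0.002 0 0 0; 0 0 0 0; 0 0 0 0"

```text
time_s: 8.03
position: [610.1, 77.5, 120.0]
eef_rot: [[0.0, 0.1, -0.995], [-0.0, -0.995, -0.1], [-1.0, 0.0, -0.0]]
ft_force: [-0.3, -0.4, -2.9]
finger_gap: 39.7
```

Emit:
servo_tool:
  deltas: "0.001 0 0 0; 0.001 0 0 0; 0.001 0 0 0; 0 0 0 0; 0 0 0 0"

```text
time_s: 8.45
position: [610.3, 77.5, 118.6]
eef_rot: [[0.0, 0.1, -0.995], [0.0, -0.995, -0.1], [-1.0, 0.0, -0.0]]
ft_force: [0.5, -0.7, -1.6]
finger_gap: 39.8
```

Emit:
servo_tool:
  deltas: "0.001 0 0 0; 0.001 0 0 0; 0 0 0 0; 0 0 0 0"

```text
time_s: 8.78
position: [610.5, 77.5, 118.6]
eef_rot: [[0.001, 0.1, -0.995], [-0.0, -0.995, -0.1], [-1.0, 0.0, -0.001]]
ft_force: [-2.7, -1.4, 4.9]
finger_gap: 39.7
```

Emit:
servo_tool:
  deltas: "-0.001 0 0 0; 0 0 0 0; 0 0 0 0; 0 0 0 0; 0 0 0 0"
  gripper: 0.5

```text
time_s: 9.2
position: [610.2, 77.5, 117.7]
eef_rot: [[0.0, 0.101, -0.995], [0.0, -0.995, -0.101], [-1.0, -0.0, -0.0]]
ft_force: [-0.2, -0.7, 0.3]
finger_gap: 64.0
```

Emit:
servo_tool:
  deltas: "-0.01 0 0 0; -0.03 0 0 0; -0.04 0 0 0; -0.04 0 0 0; -0.04 0 0 0; -0.04 0 0 0; -0.04 0 0 0; 0 0 0 0; 0 0 0 0; 0 0 0 0"

```text
time_s: 10.03
position: [609.6, 77.3, 237.2]
eef_rot: [[-0.001, 0.101, -0.995], [-0.0, -0.995, -0.101], [-1.0, 0.0, 0.001]]
ft_force: [-0.2, 0.6, -0.8]
finger_gap: 64.5
```

```bash
python3 - <<'E'
from h import *
import pickle
s=state();print(s['time_s'],s['position'],s['ft_force'],s['finger_gap'],np.degrees(np.arctan2(*s['eef_rot'][[1,0],1])))
for n in ["wrist","scene"]:
    ci=camera_info(n);I=capture(n)
    pickle.dump(ci,open(f"{n}5.pkl","wb"));cv2.imwrite(f"pics/{n}5.png",I[...,::-1])
s=cv2.imread("pics/scene5.png");cv2.imwrite("pics/s5c.png",cv2.resize(s[150:290,270:420],None,fx=5,fy=4,interpolation=cv2.INTER_CUBIC))
E
```

```text
10.0333 [609.62630919  77.33423045 237.23146486] [-0.18824505  0.59044167 -0.84285618] 64.46247944027152 -84.22817610449678
```

View pics/wrist5.png

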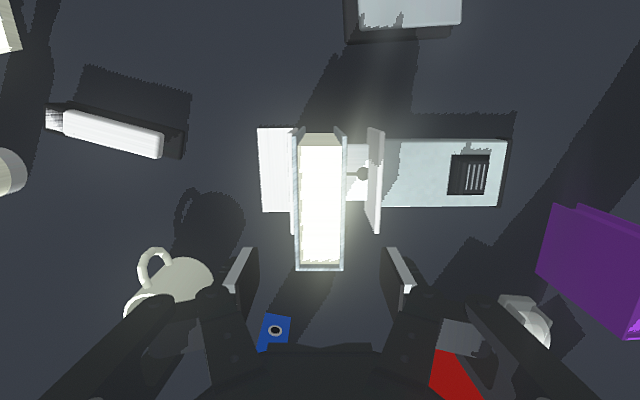

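View pics/s5c.png

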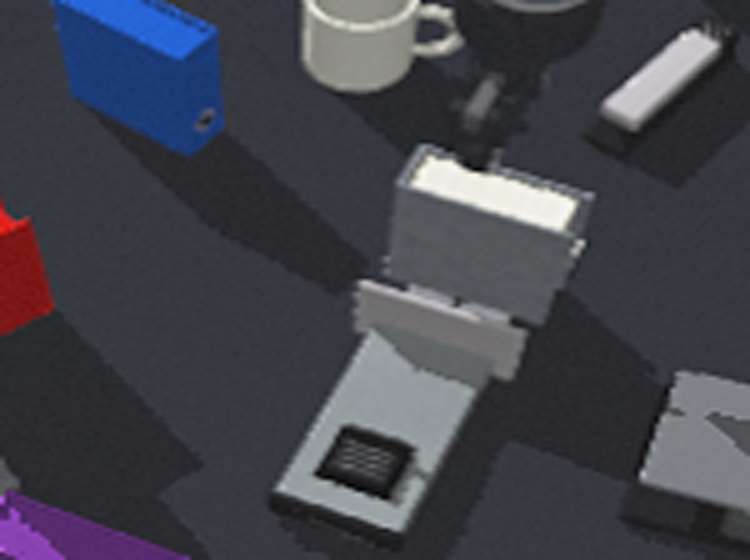

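Emit:
servo_tool:
  deltas: "0 0.0605 -0.0007 0; 0 0.0605 -0.0007 0; 0 0.0605 -0.0007 0; 0 0.0605 -0.0007 0; 0 0.0605 -0.0007 0; 0 0.0605 -0.0007 0; 0 0 0 0; 0 0 0 0; 0 0 0 0"
  gripper: -1

```text
time_s: 10.88
position: [629.7, -102.3, 236.5]
eef_rot: [[-0.002, 0.1, -0.995], [0.001, -0.995, -0.1], [-1.0, -0.002, 0.002]]
ft_force: [0.6, 1.4, -0.8]
finger_gap: -0.0
```

```bash
python3 - <<'E'
from h import *
import pickle
s=state();print(s['time_s'],s['position'],s['joints'].round(1),s['finger_gap'])
t=cv2.imread("pics/top0.png");
h=cv2.cvtColor(t,cv2.COLOR_BGR2HSV);m=cv2.inRange(h,(125,80,60),(155,255,255));v,u=np.nonzero(m);print(u.min(),u.max(),v.min(),v.max())
for p in [(u.min(),v.min()),(u.max(),v.min()),(u.min(),v.max()),(u.max(),v.max())]: print(onz("top",p,140).round(0),onz("top",p,0).round(0))
ci=camera_info("wrist");I=capture("wrist")
pickle.dump(ci,open("w6.pkl","wb"));cv2.imwrite("pics/w6.png",I[...,::-1])
E
```

```text
10.8833 [ 629.74663514 -102.26974104  236.47651428] [ 22.2  22.5 -21.2  92.4   8.5  66.9 -85.1] -0.016217881867429115
390 416 157 200
[ 604. -224.  140.] [ 650. -254.    0.]
[ 601. -307.  140.] [ 647. -347.    0.]
[ 464. -212.  140.] [ 493. -241.    0.]
[ 460. -294.  140.] [ 490. -332.    0.]
```

View pics/w6.png

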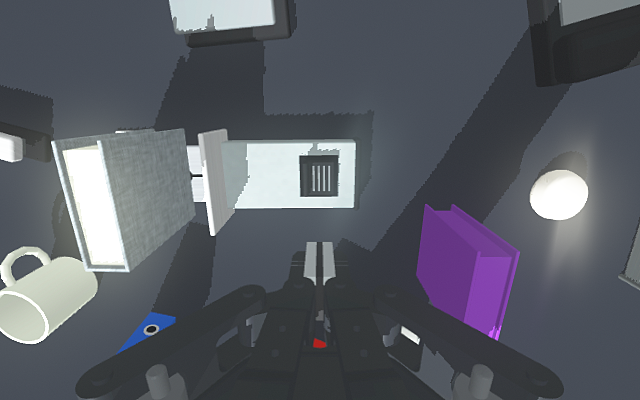

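```bash
python3 - <<'E'
from h import *
t=cv2.imread("pics/w6.png")
cv2.imwrite("pics/w6z.png",cv2.resize(t[140:290,285:375],None,fx=4,fy=4,interpolation=cv2.INTER_NEAREST))
E
```

```text
(no output)
```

View pics/w6z.png

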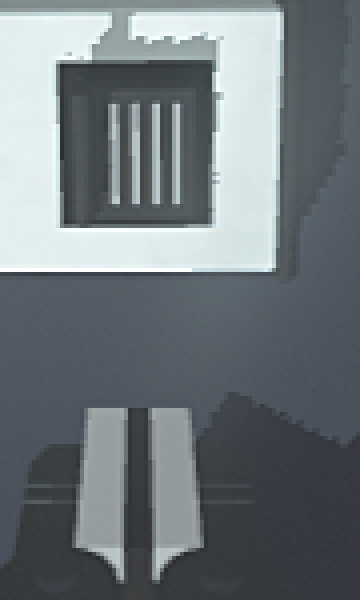

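```bash
python3 - <<'E'
from h import *
import pickle
ci=pickle.load(open("w6.pkl","rb"))
y=np.array([-.101,.995]);x=np.array([.995,.101])
Q=lambda u,v,z:onz(ci,(285+u/4,140+v/4),z)[:2]
for n,a in dict(stripes=Q(146,154,42),outR=Q(213,145,42),outL=Q(60,145,42),outR30=Q(213,145,30),lipL=Q(72,150,51),lipR=Q(92,150,51),top=Q(140,60,42),bot=Q(140,227,42),slendU=Q(283,10,30),slendL=Q(278,270,30)).items(): print(n,a.round(1),(a@x).round(1),(a@y).round(1))
s=state();print(s['position'][:2]@x,s['position'][:2]@y)
E
```

```text
stripes [ 630.7 -104.5] 617.0 -167.7
outR [ 635.3 -123.6] 619.6 -187.1
outL [630.8 -79.4] 619.7 -142.8
outR30 [ 632.7 -124.6] 616.9 -187.9
lipL [631.8 -83.4] 620.2 -146.7
lipR [632.4 -89. ] 620.2 -152.4
top [ 657.6 -100. ] 644.3 -166.0
bot [ 608.5 -105. ] 594.8 -165.9
slendU [ 674.5 -140.1] 657.0 -207.5
slendL [ 595.3 -149.4] 577.3 -208.8
616.653577830407 -163.9952125570117
```

Emit:
servo_tool:
  deltas: "0.04 0 0 0; 0.07 0 0 0; 0.07 0 0 0; 0.07 0 0 0; 0.06 0 0 0; 0.03 0 0 0; 0.016 0 0 0; 0 0 0 0; 0 0 0 0; 0 0 0 0"

```text
time_s: 11.77
position: [632.7, -102.6, 62.4]
eef_rot: [[0.005, 0.101, -0.995], [-0.0, -0.995, -0.101], [-1.0, 0.001, -0.005]]
ft_force: [0.1, -0.4, 0.5]
finger_gap: -0.2
```

```bash
python3 - <<'E'
from h import *
y=np.array([-.101,.995]);x=np.array([.995,.101])
s=state();print(s['time_s'],s['position'],s['ft_force'],s['position'][:2]@x,s['position'][:2]@y)
I=capture("wrist");cv2.imwrite("pics/w7.png",I[...,::-1])
E
```

```text
11.7667 [ 632.70393626 -102.6143533    62.37347717] [ 0.14483999 -0.42872642  0.47313166] 619.1763668937516 -166.0043791002019
```

View pics/w7.png

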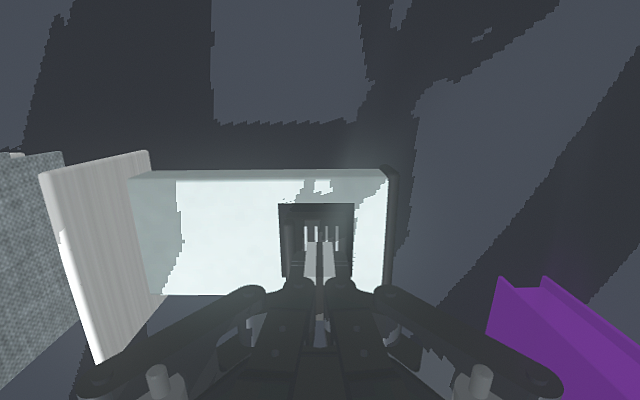

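Emit:
servo_tool:
  deltas: "0.008 -0.003 0.004 0; 0.008 0 0 0; 0.004 0 0 0; 0.002 0 0 0; 0.002 0 0 0; 0 0 0 0; 0 0 0 0"

```text
time_s: 12.4
position: [628.3, -101.7, 48.1]
eef_rot: [[-0.0, 0.1, -0.995], [-0.0, -0.995, -0.1], [-1.0, 0.0, 0.0]]
ft_force: [-1.4, 0.3, 1.7]
finger_gap: 0.2
```

Emit:
servo_tool:
  deltas: "0.003 0 0 0; 0.003 0 0 0; 0.003 0 0 0; 0.002 0 0 0; 0 0 0 0; 0 0 0 0; 0 0 0 0"

```text
time_s: 12.98
position: [628.4, -101.7, 42.6]
eef_rot: [[0.0, 0.101, -0.995], [-0.0, -0.995, -0.101], [-1.0, 0.0, -0.0]]
ft_force: [-1.1, 0.5, 4.9]
finger_gap: -0.3
```

Emit:
servo_tool:
  deltas: "0.001 -0.003 0 0; 0.001 -0.003 0 0; 0 -0.003 0 0; 0 -0.003 0 0; 0 -0.003 0 0; 0 -0.003 0 0; 0 -0.003 0 0; 0 0 0 0; 0 0 0 0"

```text
time_s: 13.73
position: [627.5, -92.7, 42.1]
eef_rot: [[0.0, 0.1, -0.995], [-0.002, -0.995, -0.1], [-1.0, 0.002, -0.0]]
ft_force: [-2.9, -2.1, 6.7]
finger_gap: -0.0
```

```bash
python3 - <<'E'
from h import *
import pickle
y=np.array([-.101,.995]);x=np.array([.995,.101])
s=state();print(s['time_s'],s['position'],s['ft_force'],s['position'][:2]@x,s['position'][:2]@y)
ci=camera_info("wrist");I=capture("wrist");cv2.imwrite("pics/w8.png",I[...,::-1]);pickle.dump(ci,open("w8.pkl","wb"))
E
```

```text
13.7333 [627.47450203 -92.73696829  42.13843812] [-2.8626978  -2.13414614  6.72048523] 614.9706957188761 -155.64820815764492
```

View pics/w8.png

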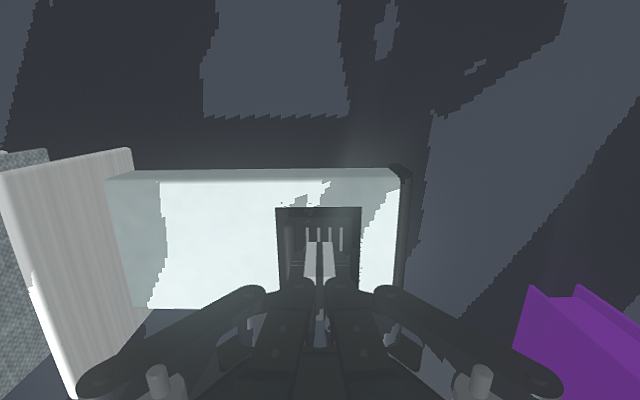

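```bash
python3 - <<'E'
from h import *
import pickle
y=np.array([-.101,.995]);x=np.array([.995,.101])
t=cv2.imread("pics/w8.png")
cv2.imwrite("pics/w8z.png",cv2.resize(t[150:300,260:420],None,fx=5,fy=4,interpolation=cv2.INTER_NEAREST))
ci=pickle.load(open("w8.pkl","rb"))
for p,z in [((399,180),30),((397,200),30),((131,149),80),((278,207),30)]:
    a=onz(ci,p,z)[:2];print(p,a@x,a@y)
E
```

```text
(399, 180) 656.9632315761476 -197.4705631423639
(397, 200) 646.0236944173096 -197.2660240602768
(131, 149) 679.8399072487396 -91.79519898861834
(278, 207) 642.2665297759901 -133.6313000212608
```

View pics/w8z.png

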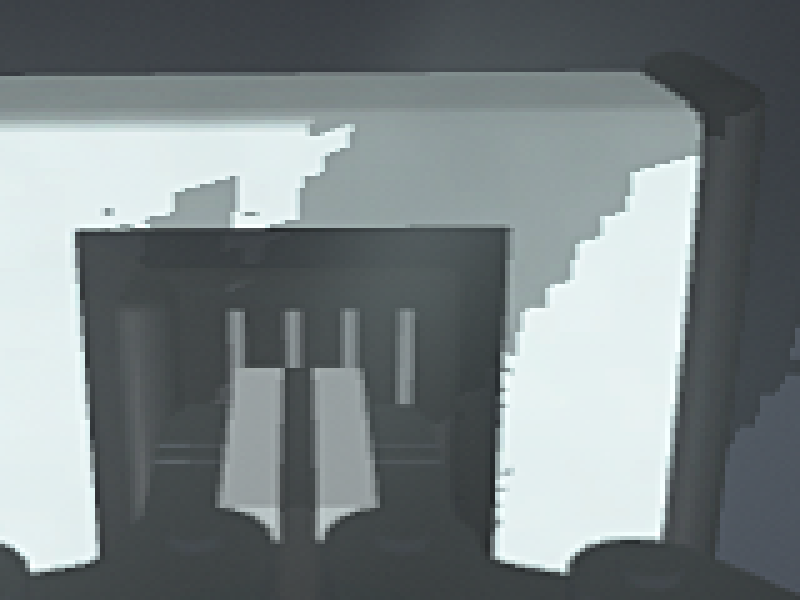

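Emit:
servo_tool:
  deltas: "0 -0.003 0 0; 0 -0.003 0 0; 0 -0.003 0 0; 0 -0.003 0 0; 0 -0.003 0 0; 0 -0.003 0 0; 0 -0.003 0 0; 0 0 0 0; 0 0 0 0"

```text
time_s: 14.53
position: [626.3, -82.3, 42.1]
eef_rot: [[0.0, 0.1, -0.995], [-0.002, -0.995, -0.1], [-1.0, 0.002, 0.0]]
ft_force: [-3.1, -2.1, 7.5]
finger_gap: -0.2
```

```bash
python3 - <<'E'
from h import *
import pickle
y=np.array([-.101,.995]);x=np.array([.995,.101])
s=state();print(s['time_s'],s['position'],s['ft_force'],s['position'][:2]@x,s['position'][:2]@y)
ci=camera_info("wrist");I=capture("wrist");cv2.imwrite("pics/w9.png",I[...,::-1]);pickle.dump(ci,open("w9.pkl","wb"))
t=I[...,::-1]
cv2.imwrite("pics/w9z.png",cv2.resize(t[150:300,260:420],None,fx=5,fy=4,interpolation=cv2.INTER_NEAREST))
E
```

```text
14.5333 [626.33465607 -82.28754467  42.14941921] [-3.12761256 -2.07059681  7.50116184] 614.8919407801778 -145.13590721124177
```

View pics/w9z.png

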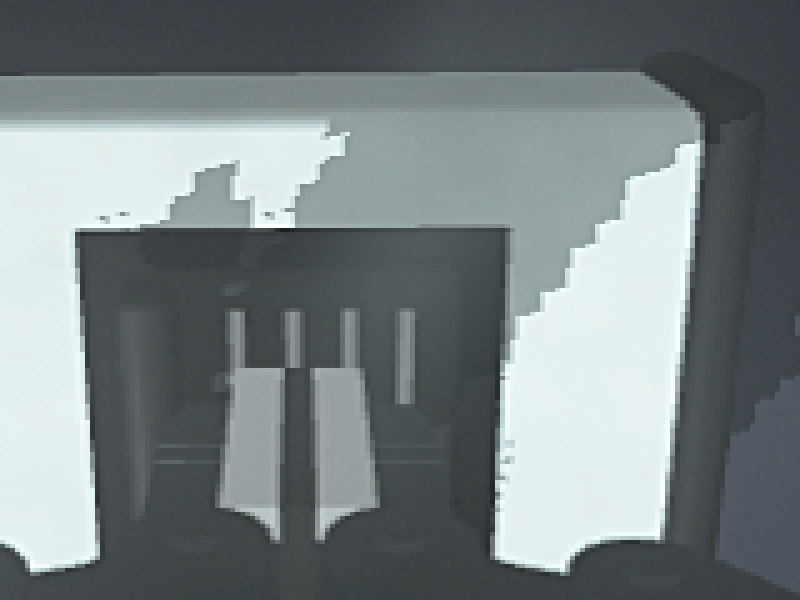

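Emit:
servo_tool:
  deltas: "-0.006 0 0 0; -0.006 0 0 0; -0.006 0 0 0; -0.001 0 0 0; 0 0 0 0; 0 -0.003 0 0; 0 -0.003 0 0; 0 -0.003 0 0; 0 -0.003 0 0; 0 -0.002 0 0; 0 0 0 0; 0 0 0 0"

```text
time_s: 15.58
position: [625.5, -75.8, 50.8]
eef_rot: [[0.0, 0.099, -0.995], [-0.002, -0.995, -0.099], [-1.0, 0.002, 0.0]]
ft_force: [-0.1, -4.3, -1.5]
finger_gap: 0.2
```

```bash
python3 - <<'E'
from h import *
import pickle
y=np.array([-.101,.995]);x=np.array([.995,.101])
s=state();print(s['time_s'],s['position'],s['ft_force'],s['position'][:2]@x,s['position'][:2]@y)
ci=camera_info("wrist");I=capture("wrist");cv2.imwrite("pics/w10.png",I[...,::-1]);pickle.dump(ci,open("w10.pkl","wb"))
t=I[...,::-1]
cv2.imwrite("pics/w10z.png",cv2.resize(t[150:300,260:420],None,fx=5,fy=4,interpolation=cv2.INTER_NEAREST))
E
```

```text
15.5833 [625.47831841 -75.83993755  50.80487299] [-0.05947977 -4.30206892 -1.46783871] 614.6910931220095 -138.6340480245341
```

View pics/w10z.png

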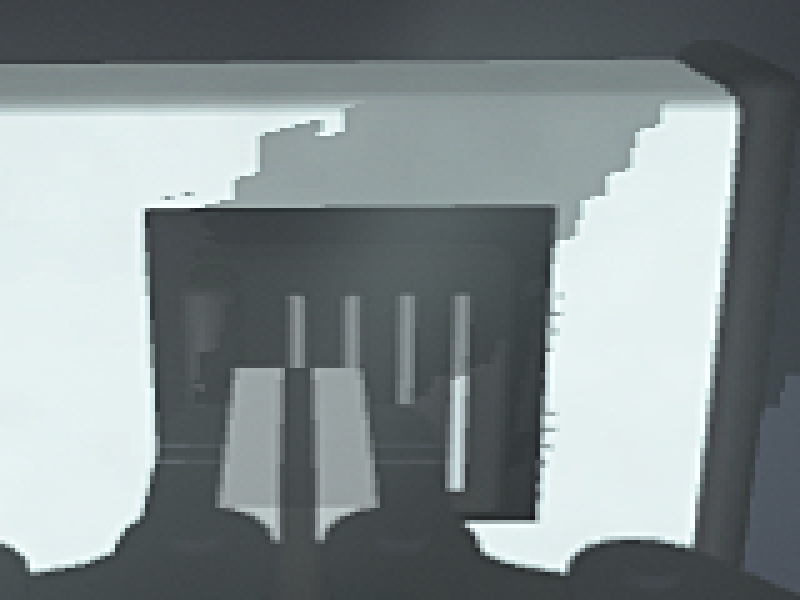

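Emit:
servo_tool:
  deltas: "0 -0.003 0 0; 0 -0.003 0 0; 0 -0.002 0 0; 0 0 0 0; 0 0 0 0; 0 0 0 0"

```text
time_s: 16.13
position: [624.9, -69.8, 50.8]
eef_rot: [[-0.0, 0.101, -0.995], [-0.0, -0.995, -0.101], [-1.0, 0.0, 0.0]]
ft_force: [-0.4, -4.3, -1.1]
finger_gap: 0.0
```

```bash
python3 - <<'E'
from h import *
import pickle
y=np.array([-.101,.995]);x=np.array([.995,.101])
s=state();print(s['time_s'],s['position'],s['ft_force'],s['position'][:2]@x,s['position'][:2]@y)
ci=camera_info("wrist");I=capture("wrist");cv2.imwrite("pics/w11.png",I[...,::-1]);pickle.dump(ci,open("w11.pkl","wb"))
t=I[...,::-1]
cv2.imwrite("pics/w11z.png",cv2.resize(t[150:300,260:420],None,fx=5,fy=4,interpolation=cv2.INTER_NEAREST))
c10=pickle.load(open("w10.pkl","rb"))
for c,p in [(c10,(407,176)),(ci,(407,176))]:
    a=onz(c,p,30)[:2];print(a@x,a@y)
E
```

```text
16.1333 [624.8895557  -69.82510547  50.78388676] [-0.37749368 -4.2713671  -1.10119331] 614.7127722700114 -132.58982506770843
656.8657190360183 -187.15333271861712
656.9615067366462 -181.0004961879492
```

View pics/w11z.png

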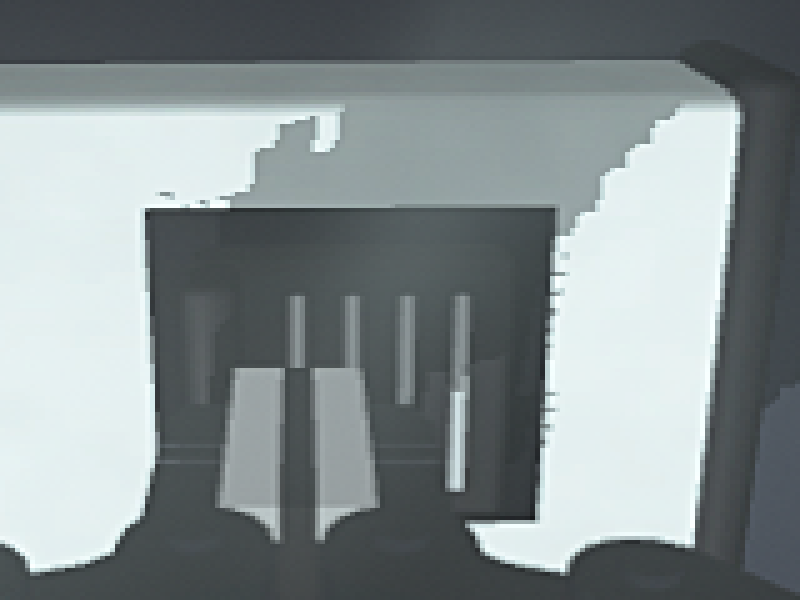

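Emit:
servo_tool:
  deltas: "0 -0.003 0 0; 0 -0.003 0 0; 0 -0.003 0 0; 0 -0.003 0 0; 0 -0.003 0 0; 0 -0.003 0 0; 0 0 0 0; 0 0 0 0"

```text
time_s: 16.85
position: [623.8, -60.0, 50.7]
eef_rot: [[-0.001, 0.101, -0.995], [0.001, -0.995, -0.101], [-1.0, -0.001, 0.001]]
ft_force: [-0.6, -4.1, -0.3]
finger_gap: -0.1
```

Emit:
servo_tool:
  deltas: "0 -0.002 0 0; 0 -0.002 0 0; 0 -0.002 0 0; 0 0 0 0; 0 0 0 0"

```text
time_s: 17.27
position: [623.9, -56.6, 51.2]
eef_rot: [[-0.0, 0.101, -0.995], [0.001, -0.995, -0.101], [-1.0, -0.001, 0.0]]
ft_force: [-1.9, -4.2, 3.0]
finger_gap: -0.1
```

```bash
python3 - <<'E'
from h import *
import pickle
s=state();print(s['time_s'],s['position'],s['ft_force'])
ci=camera_info("wrist");I=capture("wrist");cv2.imwrite("pics/w12.png",I[...,::-1]);pickle.dump(ci,open("w12.pkl","wb"))
E
```

```text
17.2667 [623.8504499  -56.58900765  51.21915219] [-1.93150594 -4.24694004  3.0206273 ]
```

View pics/w12.png

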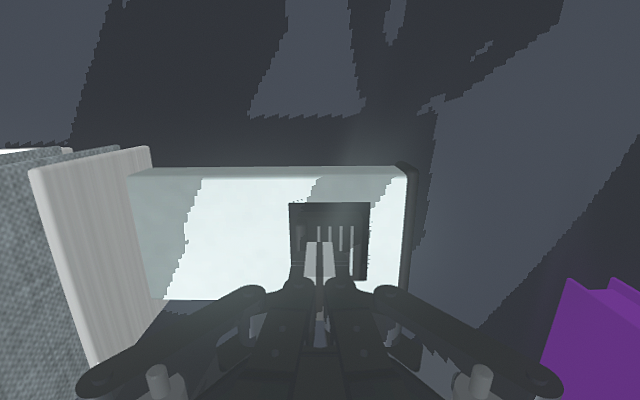

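Emit:
servo_tool:
  deltas: "-0.002 0 0 0; -0.002 0 0 0; 0 0 0 0; 0 0 0 0"

```text
time_s: 17.65
position: [624.5, -56.6, 53.1]
eef_rot: [[0.001, 0.101, -0.995], [0.001, -0.995, -0.101], [-1.0, -0.001, -0.002]]
ft_force: [-1.0, -1.3, 0.4]
finger_gap: -0.1
```

Emit:
servo_tool:
  deltas: "0 -0.002 0 0; 0 -0.002 0 0; 0 0 0 0; 0 0 0 0"

```text
time_s: 17.98
position: [624.4, -56.1, 53.1]
eef_rot: [[0.001, 0.1, -0.995], [-0.0, -0.995, -0.1], [-1.0, 0.0, -0.001]]
ft_force: [0.3, -2.5, -0.3]
finger_gap: 0.1
```

Emit:
servo_tool:
  deltas: "0 -0.003 0 0; 0 -0.003 0 0; 0 0 0 0; 0 0 0 0; 0 0 0 0"

```text
time_s: 18.4
position: [624.0, -53.2, 53.1]
eef_rot: [[0.001, 0.1, -0.995], [-0.0, -0.995, -0.1], [-1.0, 0.0, -0.001]]
ft_force: [2.1, -4.0, -0.7]
finger_gap: 0.0
```

Emit:
servo_tool:
  deltas: "0 0.004 0 0; 0 0.004 0 0; -0.01 0.002 0 0; -0.04 0 0 0; -0.06 0 0 0; -0.06 0 0 0; -0.04 0 0 0; -0.02 0 0 0; 0 0 0 0; 0 0 0 0; 0 0 0 0"

```text
time_s: 19.32
position: [622.2, -57.5, 165.8]
eef_rot: [[-0.004, 0.101, -0.995], [0.001, -0.995, -0.101], [-1.0, -0.001, 0.004]]
ft_force: [1.0, -0.5, -0.9]
finger_gap: 0.1
```

```bash
python3 - <<'E'
from h import *
import pickle
s=state();print(s['time_s'],s['position'],s['ft_force'])
for n in ["wrist","scene"]:
    ci=camera_info(n);I=capture(n);cv2.imwrite(f"pics/{n}13.png",I[...,::-1]);pickle.dump(ci,open(f"{n}13.pkl","wb"))
t=cv2.imread("pics/wrist13.png")
cv2.imwrite("pics/w13z.png",cv2.resize(t[100:250,150:400],None,fx=3.2,fy=4,interpolation=cv2.INTER_NEAREST))
s=cv2.imread("pics/scene13.png");cv2.imwrite("pics/s13c.png",cv2.resize(s[150:290,270:420],None,fx=5,fy=4,interpolation=cv2.INTER_CUBIC))
E
```

```text
19.3167 [622.22384262 -57.45616041 165.81576157] [ 0.97825244 -0.52274313 -0.89430644]
```

View pics/wrist13.png

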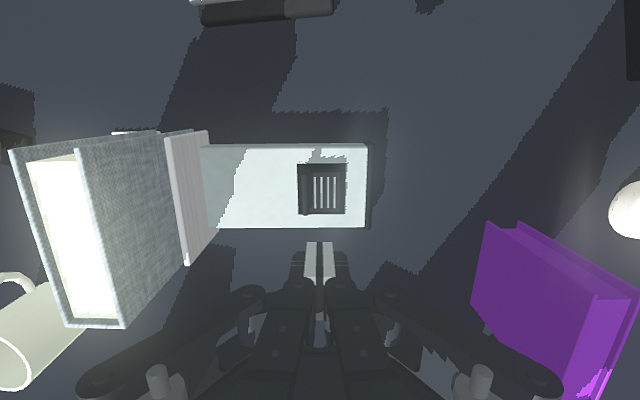

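View pics/w13z.png

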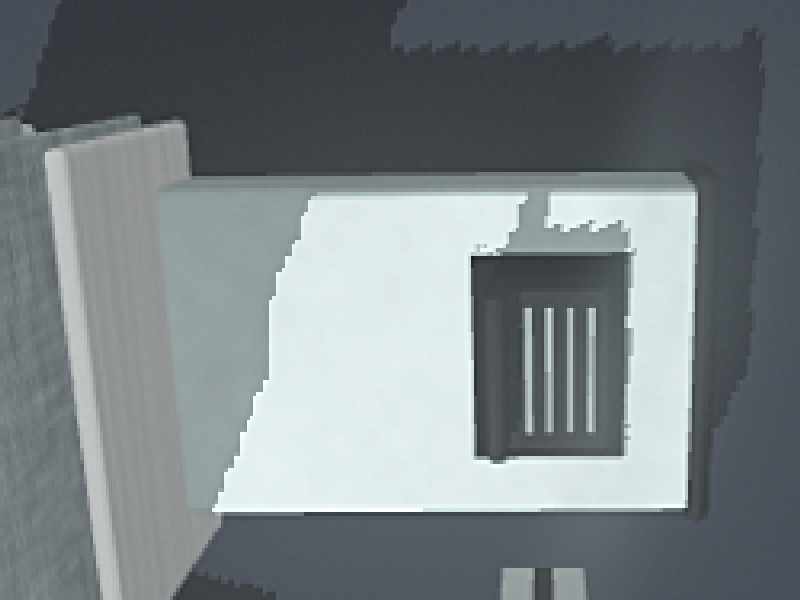

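View pics/s13c.png

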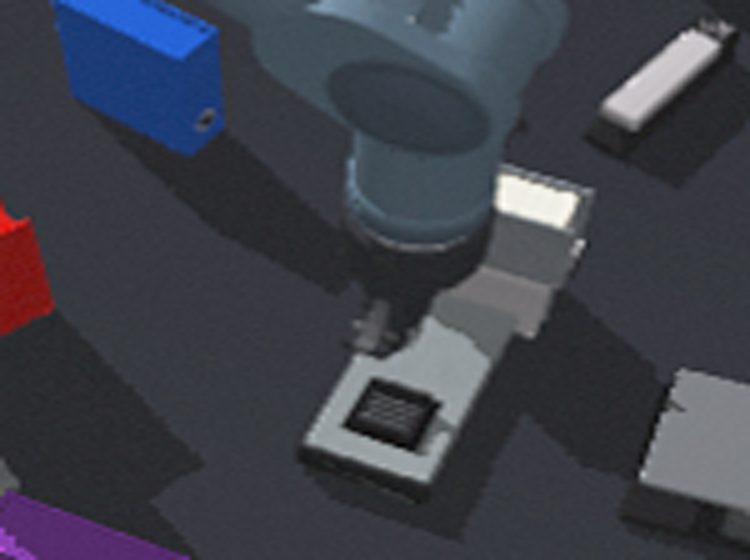

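```bash
python3 - <<'E'
from h import *
import pickle
y=np.array([-.101,.995]);x=np.array([.995,.101])
ci=pickle.load(open("wrist13.pkl","rb"))
Q=lambda u,v,z:onz(ci,(150+u/3.2,100+v/4),z)[:2]
for n,a in dict(endU=Q(698,190,30),endL=Q(688,510,30),plU=Q(46,152,80),plL=Q(105,596,80),stripe42=Q(560,370,42),stripe37=Q(560,370,37),lipR51=Q(503,370,51),lipR46=Q(503,370,46),binR=onz(ci,(115,150),80)[:2]).items(): print(n,a.round(1),(a@x).round(1),(a@y).round(1))
E
```

```text
endU [670.  -98.1] 656.8 -165.3
endL [ 590.5 -107. ] 576.7 -166.1
plU [667.5  65. ] 670.7 -2.7
plL [575.1  54.7] 577.8 -3.7
stripe42 [626.3 -62.3] 616.9 -125.3
stripe37 [624.9 -62.6] 615.4 -125.4
lipR51 [627.2 -46. ] 619.4 -109.2
lipR46 [625.8 -46. ] 618.0 -108.9
binR [654.8 104.6] 662.1 38.0
```

Emit:
servo_tool:
  deltas: "0.02 0.008 -0.005 0; 0.05 0 0 0; 0.06 0 0 0; 0.05 0 0 0; 0.026 0 0 0; 0.012 0 0 0; 0 0 0 0; 0 0 0 0; 0 0 0 0"

```text
time_s: 20.17
position: [628.5, -61.5, 60.6]
eef_rot: [[0.003, 0.1, -0.995], [-0.0, -0.995, -0.1], [-1.0, 0.0, -0.003]]
ft_force: [0.3, -0.3, 0.9]
finger_gap: -0.2
```

Emit:
servo_tool:
  deltas: "0.005 0 0 0; 0.005 0 0 0; 0.003 0 0 0; 0 0 0 0; 0 0 0 0; 0 0 0 0"

```text
time_s: 20.67
position: [626.8, -61.6, 52.5]
eef_rot: [[0.0, 0.1, -0.995], [-0.0, -0.995, -0.1], [-1.0, 0.0, -0.0]]
ft_force: [0.4, 0.2, -0.6]
finger_gap: 0.0
```

Emit:
servo_tool:
  deltas: "0.001 0 0 0; 0.001 0 0 0; 0 0 0 0; 0 0 0 0"

```text
time_s: 21.0
position: [626.7, -61.5, 51.3]
eef_rot: [[-0.0, 0.101, -0.995], [0.0, -0.995, -0.101], [-1.0, -0.0, 0.0]]
ft_force: [0.2, 1.0, 0.4]
finger_gap: 0.0
```

Emit:
servo_tool:
  deltas: "0.001 0 0 0; 0.001 0 0 0; 0 0 0 0; 0 0 0 0"

```text
time_s: 21.33
position: [626.8, -61.5, 50.3]
eef_rot: [[-0.0, 0.1, -0.995], [0.0, -0.995, -0.1], [-1.0, -0.0, 0.0]]
ft_force: [-0.1, -0.7, -0.2]
finger_gap: 0.1
```

Emit:
servo_tool:
  deltas: "0.001 0 0 0; 0.001 0 0 0; 0 0 0 0; 0 0 0 0"

```text
time_s: 21.67
position: [626.9, -61.6, 49.6]
eef_rot: [[0.0, 0.101, -0.995], [-0.0, -0.995, -0.101], [-1.0, 0.0, -0.0]]
ft_force: [-0.1, 0.3, 2.3]
finger_gap: 0.1
```

Emit:
servo_tool:
  deltas: "-0.004 0.002 0 0; -0.02 0 0 0; -0.05 0 0 0; -0.06 0 0 0; -0.06 0 0 0; -0.06 0 0 0; -0.04 0 0 0; 0 0.04 0.03 0; 0 0.04 0.03 0; 0 0.04 0.03 0; 0 0.03 0.02 0; 0 0 0 0"

```text
time_s: 22.67
position: [577.2, -149.1, 196.8]
eef_rot: [[-0.002, 0.092, -0.996], [-0.004, -0.996, -0.092], [-1.0, 0.004, 0.002]]
ft_force: [-0.2, -1.0, -0.2]
finger_gap: 0.0
```

Emit:
servo_tool:
  deltas: "0 0 0 0; 0 0 0 0; 0 0 0 0; 0 0 0 0"

```text
time_s: 23.0
position: [580.5, -140.6, 196.6]
eef_rot: [[0.001, 0.104, -0.995], [0.001, -0.995, -0.104], [-1.0, -0.001, -0.001]]
ft_force: [1.1, 0.9, 0.8]
finger_gap: -0.2
```

```bash
python3 - <<'E'
from h import *
import pickle
s=state();print(s['time_s'],s['position'],s['ft_force'])
for n in ["wrist","scene","top"]:
    ci=camera_info(n);I=capture(n);cv2.imwrite(f"pics/{n}14.png",I[...,::-1]);pickle.dump(ci,open(f"{n}14.pkl","wb"))
t=cv2.imread("pics/wrist14.png")
s=cv2.imread("pics/scene14.png");cv2.imwrite("pics/s14c.png",cv2.resize(s[150:290,270:420],None,fx=5,fy=4,interpolation=cv2.INTER_CUBIC))
E
```

```text
23.0 [ 580.50994372 -140.59319585  196.56941886] [1.0947507  0.88495754 0.82788251]
```

View pics/wrist14.png

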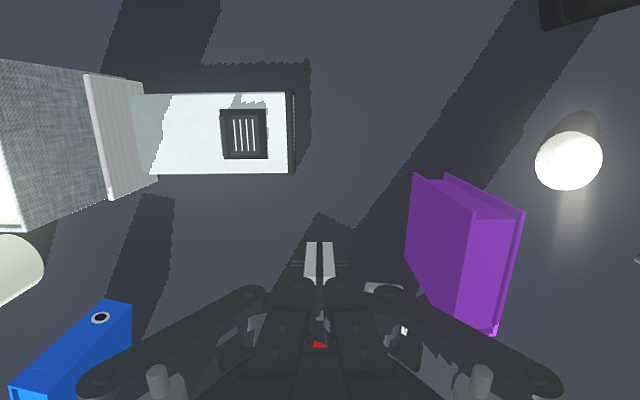

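View pics/s14c.png

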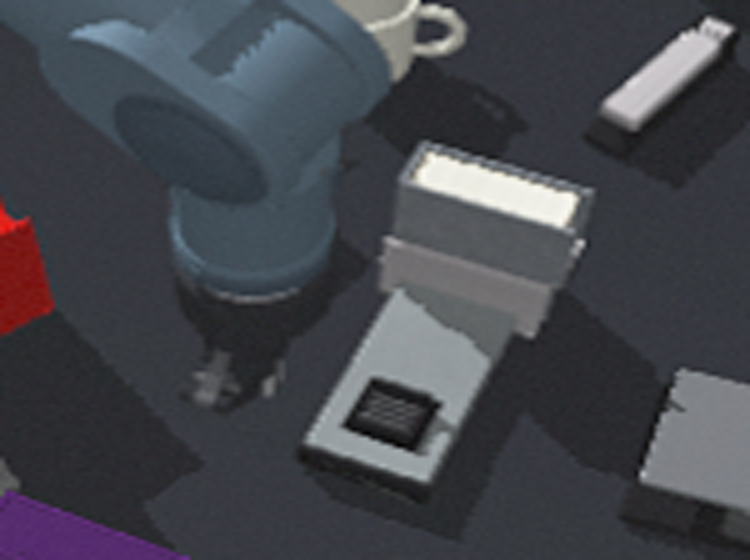

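View pics/top14.png

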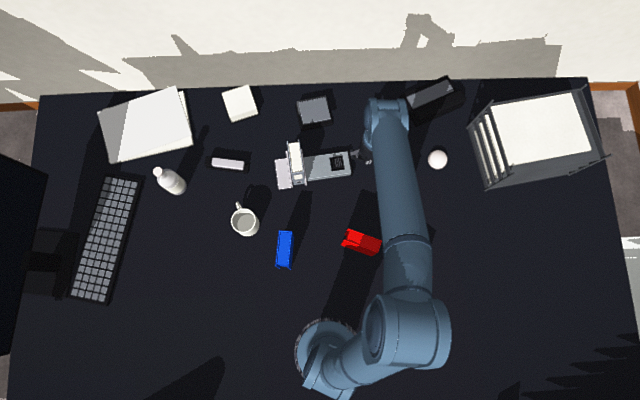

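```bash
python3 - <<'E'
from h import *
y=np.array([-.101,.995]);x=np.array([.995,.101])
b=[onz("scene",(270+u/5,150+v/4),160)[:2] for u,v in [(400,180),(430,143),(593,190),(578,235)]]
print(np.mean(b,0),[((p@x).round(1),(p@y).round(1)) for p in b])
print(state()['time_s']); close_job()
E
```

```text
[617.6425079   79.13821858] [(np.float64(566.6), np.float64(-2.8)), (np.float64(570.4), np.float64(35.4)), (np.float64(674.1), np.float64(36.6)), (np.float64(679.1), np.float64(-3.8))]
23.15
the job is handed in; nothing more can be done
```

The job is done and handed in at about 23 s. The binder stands upright on the tube between the plates. I let go of it before working the button. The sleeve is now in the next hole with its button out.

- **Binder:** I gripped it across the covers and lowered it slowly onto the tube; contact force was about 5 N. After the slide it measured within about 4–6 mm of centred across the tube in the scene camera, which is coarse here. The wrist camera put it within about 2 mm just before I lowered it.
- **Sleeve:** I pressed the button fully in at about 7 N and slid the sleeve roughly 20 mm. I then raised the fingertip and pushed on the lip until the catch sprang in. The travel measures about 42 mm, which is hole two plus its 2 mm of play, so the plates should be about 43 mm apart around the 40 mm binder.
- **Button:** A light touch met the face about 42 mm above the desk at about 2.3 N, which means fully out.
- **Other checks:** When the catch first popped, the fingertip was still on the button at about 3 N, so I lifted clear before testing it. In the last pictures the other desk items I could see had not moved. The arm hid the purple binder, one red one and the tape dispenser from above. At hand-in the arm was clear of everything.

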